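# Restock the steel cellar rack in reverse order

## Task

Move the four things from the old wooden rack to the new steel rack in reverse order, so that the stock is used in turn: what now stands next to the wooden rack's tall end board goes into the cell at the steel rack's open end, the next one into the next cell, and so on, so that the last one ends up against the steel rack's end board. Set each down, without dropping it, upright on the floor of its own cell, and leave them all standing free.

Things in the scene. Friction and masses are not known exactly. Their poses are not given: they have to be found in the camera images.
- crock: Small white stoneware crock with a cork stopper: round, 56 mm across, straight-sided from 6 to 70 mm, shoulder to 80 mm, narrower cork (38 mm) on top, 95 mm high in all, 0.2 to 0.4 kg. Stands upright and loose on its rubber mat in the old rack. Origin: centre of its underside; z up along its axis.
- can: Steel food can with a blank paper label and flat steel top: plain cylinder 53 mm across, 70 mm high, 0.14 to 0.28 kg. Stands upright and loose on its rubber mat in the old rack. Origin: centre of its underside; z up along its axis.
- bottle: Squat brown glass bottle with a steel crown cap: body 54 mm across and straight-sided from 4 to 78 mm, shoulder to 94 mm, neck 25 mm, 112 mm high in all, 0.17 to 0.35 kg. Stands upright and loose on its rubber mat in the old rack. Origin: centre of its underside; z up along its axis.
- tin: Square grey tin box, 50 x 50 mm and 80 mm high, with a low round brass lid (38 mm across, 5 mm) on top, 85 mm high in all, 0.12 to 0.26 kg; x and y are square to its sides, its yaw is within 0.2 rad of the rack's. Stands upright and loose on its rubber mat in the old rack. Origin: centre of its underside; z up along its axis.
- mat_crock: Square black rubber mat, 72 mm, 3 mm thick, fixed in the cell of the old wooden rack where the crock stands at the start; it stays there and so marks where the crock came from. Origin: centre of its underside, on the cell floor.
- mat_can: Square black rubber mat, 72 mm, 3 mm thick, fixed in the cell of the old wooden rack where the can stands at the start; it stays there and so marks where the can came from. Origin: centre of its underside, on the cell floor.
- mat_bottle: Square black rubber mat, 72 mm, 3 mm thick, fixed in the cell of the old wooden rack where the bottle stands at the start; it stays there and so marks where the bottle came from. Origin: centre of its underside, on the cell floor.
- mat_tin: Square black rubber mat, 72 mm, 3 mm thick, fixed in the cell of the old wooden rack where the tin stands at the start; it stays there and so marks where the tin came from. Origin: centre of its underside, on the cell floor.
- old_rack: Old rack of pale wood with the four things, one in each cell. Fixed, 86 mm deep (x), yaw within 0.3 rad. Four open cells 78 mm square, centres at x = 0, y = +123, +41, -41, -123 mm; cell floor 20 mm above the table, edged by strips 4 mm thick, 12 mm above the floor. End board 75 mm high closes the +y (robot's left) end, y = 166 to 178 mm. Origin: underside, centre of the cells. 
- new_rack: New rack of bare steel, empty, left or right of the old one. Fixed, 86 mm deep (x), yaw within 0.3 rad. Four open cells 78 mm square, centres at x = 0, y = +123, +41, -41, -123 mm; cell floor 20 mm above the table, edged by strips 4 mm thick, 12 mm above the floor. End board 75 mm high closes the +y (robot's left) end, y = 166 to 178 mm. Origin: underside, centre of the cells. 

How it is judged:
At the end, for the whole second after the job is handed in: Each thing stands in the steel rack in the cell mirrored from its start (old rack +y becomes new rack -y), within 15 mm of the cell centre in x and in y, underside within 6 mm of the cell floor, tilted under 0.1 rad, at rest (under 0.02 m/s and 0.2 rad/s) (x of crock in the frame of new_rack between -0.015 and 0.015 m and z of crock in the frame of new_rack between 0.014 and 0.026 m and angle between each of crock, can, bottle, tin's own z axis and vertical below 0.1 rad and linear speed of each of crock, can, bottle, tin below 0.02 m/s and angular speed of each of crock, can, bottle, tin below 0.2 rad/s and ((y of mat_crock in the frame of old_rack between 0.103 and 0.143 m and y of crock in the frame of new_rack between -0.138 and -0.108 m) or (y of mat_crock in the frame of old_rack between 0.021 and 0.061 m and y of crock in the frame of new_rack between -0.056 and -0.026 m) or (y of mat_crock in the frame of old_rack between -0.061 and -0.021 m and y of crock in the frame of new_rack between 0.026 and 0.056 m) or (y of mat_crock in the frame of old_rack between -0.143 and -0.103 m and y of crock in the frame of new_rack between 0.108 and 0.138 m)) and x of can in the frame of new_rack between -0.015 and 0.015 m and z of can in the frame of new_rack between 0.014 and 0.026 m and ((y of mat_can in the frame of old_rack between 0.103 and 0.143 m and y of can in the frame of new_rack between -0.138 and -0.108 m) or (y of mat_can in the frame of old_rack between 0.021 and 0.061 m and y of can in the frame of new_rack between -0.056 and -0.026 m) or (y of mat_can in the frame of old_rack between -0.061 and -0.021 m and y of can in the frame of new_rack between 0.026 and 0.056 m) or (y of mat_can in the frame of old_rack between -0.143 and -0.103 m and y of can in the frame of new_rack between 0.108 and 0.138 m)) and x of bottle in the frame of new_rack between -0.015 and 0.015 m and z of bottle in the frame of new_rack between 0.014 and 0.026 m and ((y of mat_bottle in the frame of old_rack between 0.103 and 0.143 m and y of bottle in the frame of new_rack between -0.138 and -0.108 m) or (y of mat_bottle in the frame of old_rack between 0.021 and 0.061 m and y of bottle in the frame of new_rack between -0.056 and -0.026 m) or (y of mat_bottle in the frame of old_rack between -0.061 and -0.021 m and y of bottle in the frame of new_rack between 0.026 and 0.056 m) or (y of mat_bottle in the frame of old_rack between -0.143 and -0.103 m and y of bottle in the frame of new_rack between 0.108 and 0.138 m)) and x of tin in the frame of new_rack between -0.015 and 0.015 m and z of tin in the frame of new_rack between 0.014 and 0.026 m and ((y of mat_tin in the frame of old_rack between 0.103 and 0.143 m and y of tin in the frame of new_rack between -0.138 and -0.108 m) or (y of mat_tin in the frame of old_rack between 0.021 and 0.061 m and y of tin in the frame of new_rack between -0.056 and -0.026 m) or (y of mat_tin in the frame of old_rack between -0.061 and -0.021 m and y of tin in the frame of new_rack between 0.026 and 0.056 m) or (y of mat_tin in the frame of old_rack between -0.143 and -0.103 m and y of tin in the frame of new_rack between 0.108 and 0.138 m))); the robot touches nothing.
It fails at once if the crock is dropped or thrown (moves faster than 0.7 m/s with no finger on it, a fall of about 25 mm) (linear speed of crock above 0.7 m/s and contact force between the fingers and crock below 0.1 N).
It fails at once if the can is dropped or thrown (moves faster than 0.7 m/s with no finger on it, a fall of about 25 mm) (linear speed of can above 0.7 m/s and contact force between the fingers and can below 0.1 N).
It fails at once if the bottle is dropped or thrown (moves faster than 0.7 m/s with no finger on it, a fall of about 25 mm) (linear speed of bottle above 0.7 m/s and contact force between the fingers and bottle below 0.1 N).
It fails at once if the tin is dropped or thrown (moves faster than 0.7 m/s with no finger on it, a fall of about 25 mm) (linear speed of tin above 0.7 m/s and contact force between the fingers and tin below 0.1 N).
It also fails if it takes over 109 s, if anything falls off the work surface, if the arm or the gripper's body presses on something with over 40 N, if the wrist force passes 120 N, or if a joint passes its speed limit or range.

## Robot

A 6-joint arm with a two-finger parallel gripper is mounted at the origin on the work surface. World frame = base frame: x ahead of the robot, y to its left, z up, the work surface at z = 0. Lengths are in m, angles in rad, forces in N, time in s.
With the tool pointing down it reaches from about 0.35 to 0.775 m from the base axis. Payload 7.3 kg.
Tool frame: the origin (TCP) lies midway between the tips of the shut fingers; the grasp point (between the pads) lies 19 mm behind it (robot.tcp_to_grasp is the distance from the TCP to the grasp point, in m); z points along the fingers, y is the line along which they close (so a half turn about z gives the same grasp; the last joint's range is limited). The gripper opens to 92 mm and grips with 3 to 60 N. Pads are 19 mm wide; open, the fingers measure 130 mm over their backs; the gripper's body (75 mm by 190 mm) begins 47 mm behind the grasp point.
Start: joints at [-1.455, 0.342, 1.524, -0, 1.275, -0.146], TCP at [0.136, -0.507, 0.227] pointing down, gripper open.
Joint ranges: [-2.53, 2.53], [-0.77, 2.02], [0.04, 2.7], [-1, 4.14], [0.28, 2.66], [-3.11, 3.11]. Speed limits (rad/s): [2.57, 2.57, 3.14, 3.14, 3.14, 3.14].

## Interface

Orientations are given as [roll, pitch, yaw] about the fixed x, y, z axes, in that order (R = Rz(yaw) Ry(pitch) Rx(roll)).
In Python, from cell import readout, cams, ticket, robot gives the robot as it stands. The module is installed in compiled form; this text tells all that it offers.
- The arm moves only by the tool jog_arm, never from a script. Its argument "plan" is a list of rows, each a list of 5 numbers: the shift along the world's x, y, z each as a share of 0.08 m, from -1 to 1, then the turn about the world's z as a share of 90 degrees, from -1 to 1, then the opening, from -1 (shut) to 1 (fully open). A call has 1 to 12 rows; each row is the pose to reach, as a shift and turn from the pose commanded when the call began; what a row does not reach only later rows make up. A row lasts 1/10 s, in which the tool goes at most 50 mm and 8.59 degrees, less where a joint would pass 70% of its speed; a pose out of reach is approached as far as the arm can. A call with a number of a shift or a turn outside -1 to 1 is refused whole. A call with a gripper value outside its range is refused whole. The fingers move at their own pace and stop on an object; "squeeze" is the grip in N (left out, the last holds). Time passes only in rows, so rows that repeat a pose let the fingers close. It gives the time, the measured TCP pose, the force, the opening and the grip force at its end, in the units of the state.
- readout.observe(): the state, without advancing time (a new reading comes with each control period).
- cams.read_camera(name): name is "scene" or "top" or "wrist"; returns the picture (420x560x3 uint8, blue, green, red); there is no depth.
- cams.calibration(name): a dict with "K" (3x3 intrinsics, pixels), "world_from_camera" (4x4, takes a point from camera to world coordinates). Camera axes: x right, y down, z forward; pixel columns grow to the right and rows downward; lengths in m; the calibration is good to about 2 mm. The wrist camera is an equidistant fisheye: a pixel r from the principal point sees the ray r / f radians off the axis. A picture is of the moment at which its call begins: read the wrist's pose just before it. calibration takes no time and is no camera call; for the wrist camera it gives the pose at the moment of the call.
- ticket.hand_in(): hands the job in; it is judged then, once.
The state is a dict: "time": time; "qpos": joint angles; "qvel": joint speeds; "joint_efforts": joint torques, N m; "tool_pos": TCP position; "tool_rot": TCP orientation; "contact_force": force on the tool from outside, world axes, zero at the start; "torque": the same for the moment, N m; "opening": finger opening in m; "grip_force": force on a finger pad.
Only numpy, scipy, OpenCV 4.12 (cv2) and the standard library are available. Lean on these libraries where they do the work, as an engineer would, in place of code of your own. Each camera call takes 0.05 s, during which the arm holds its last target. There are 200 camera calls.

## Working session

There is one attempt and no reset: what is moved stays moved. The work goes in short steps, Python scripts to look and compute and a tool call to move; the robot and the scene stay as the last step left them, time stands still between calls to the robot, and variables do not carry over. Pictures are saved under pics/ and viewed, at most 14 in all, crops included, and the job is handed in when it is done.

Besides the shell and the picture viewer there is one more tool, called by a JSON object that holds its "fn" and its "kwargs". jog_arm: Moves the arm, as the interface text tells. Shift numbers are shares of 0.08 m and turn numbers shares of 90 degrees, none past 1 either way. Its arguments: {"type":"object","properties":{"plan":{"type":"array"},"squeeze":{"type":"number"}},"required":["plan"]}

```bash
mkdir -p pics
python3 - <<'E'
from cell import readout,cams,robot
import cv2,numpy as np
np.set_printoptions(precision=4,suppress=True)
print(readout.observe())
for n in("scene","top"):
    cv2.imwrite(f"pics/{n}0.png",cams.read_camera(n)); c=cams.calibration(n); print(n,c["K"],c["world_from_camera"])
E
```

```text
{'time': 0.0, 'qpos': array([-1.455 ,  0.3427,  1.525 ,  0.    ,  1.2754, -0.146 ]), 'qvel': array([-0.0003, -0.0005,  0.0009,  0.0016,  0.0011, -0.    ]), 'joint_efforts': array([  0.0007, -43.1246, -24.4225,   0.0718,   0.056 ,  -0.0001]), 'tool_pos': array([ 0.1358, -0.5067,  0.2261]), 'tool_rot': array([-3.1401, -0.0002,  0.2618]), 'contact_force': array([ 0.3343,  0.5159, -0.3508]), 'torque': array([-0.0127,  0.0097, -0.0316]), 'grip_force': 0.0, 'opening': 0.09220098794236763}
scene [[425.9189   0.     278.9114]
 [  0.     425.9189 208.3116]
 [  0.       0.       1.    ]] [[-0.415   0.6196 -0.6662  1.1319]
 [ 0.9098  0.2906 -0.2965  0.2715]
 [ 0.0098 -0.7291 -0.6843  0.7018]
 [ 0.      0.      0.      1.    ]]
top [[451.6202   0.     283.0341]
 [  0.     451.6202 205.3731]
 [  0.       0.       1.    ]] [[ 0.0273 -0.9848  0.1713  0.3522]
 [-0.9996 -0.0279 -0.0012 -0.0193]
 [ 0.0059 -0.1712 -0.9852  1.0282]
 [ 0.      0.      0.      1.    ]]
```

View pics/top0.png

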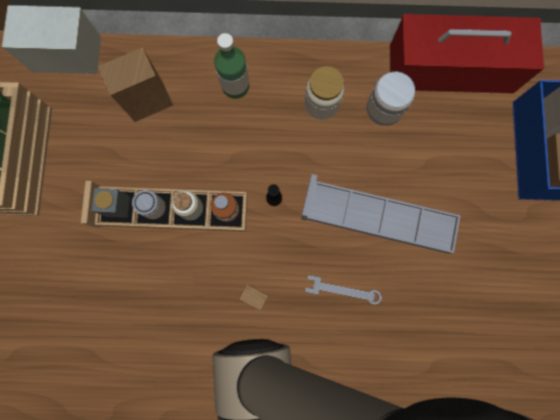

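View pics/scene0.png

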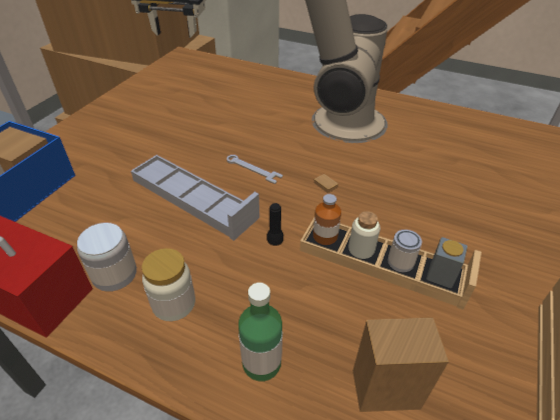

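The top view shows the old rack spanning (83..245, 185..230) with its end board at the left. Going away from the board, it holds the tin (104,200), can (146,201), crock (184,200) and bottle (223,203). The steel rack spans (304..460, 178..250), with its end board at the left (313,190). I'll zoom in to measure.

Run:
```python
import cv2,numpy as np
i=cv2.imread("pics/top0.png")
a=cv2.resize(i[170:245,70:260],None,fx=4,fy=4,interpolation=cv2.INTER_CUBIC)
b=cv2.resize(i[170:260,290:480],None,fx=3.3,fy=3.3,interpolation=cv2.INTER_CUBIC)
b=cv2.copyMakeBorder(b,0,600-300-b.shape[0] if b.shape[0]<300 else 0,0,760-b.shape[1],0)
cv2.imwrite("pics/z0.png",np.vstack([a,b]))
print(np.vstack([a,b]).shape)
```

```text
(600, 760, 3)
```

View pics/z0.png

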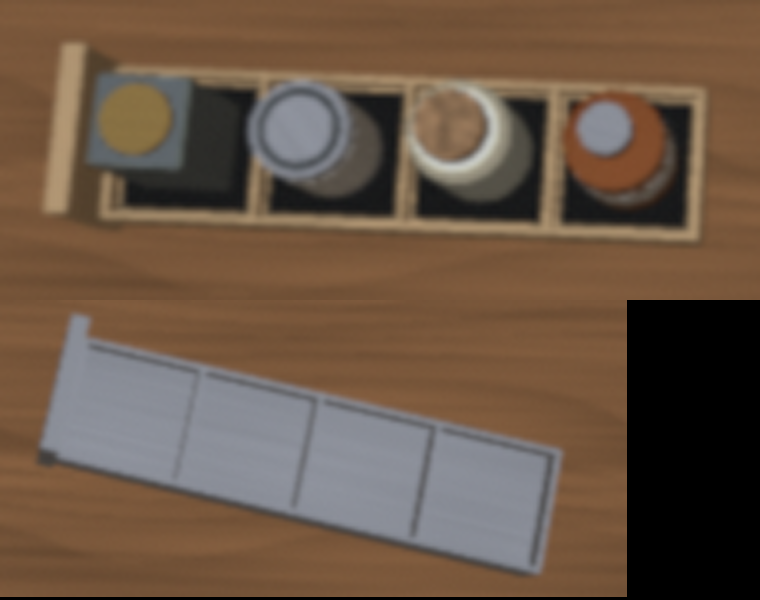

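The zoom shows the strip corners and divider ends clearly. The old rack's right-hand corners are at (706,88) and (697,239); the steel rack's are at (562,450) and (541,573). I'll fit both racks on the z=0.032 plane and place each thing from its lid or cap centre.

```bash
cat > h.py <<'E'
import cv2,numpy as np
from cell import readout,cams
np.set_printoptions(precision=4,suppress=True)
def cast(name,uv,z):
    c=cams.calibration(name);K=c["K"];T=c["world_from_camera"]
    d=T[:3,:3]@np.linalg.inv(K)@[uv[0],uv[1],1]; return (T[:3,3]+d*(z-T[2,3])/d[2])[:2]
def proj(name,P):
    c=cams.calibration(name);T=np.linalg.inv(c["world_from_camera"])
    q=(T[:3,:3]@np.asarray(P,float).T+T[:3,3:]); q=c["K"]@q; return (q[:2]/q[2]).T
def fit(L,W):
    L,W=np.array(L)/1000,np.array(W);l,w=L.mean(0),W.mean(0)
    H=(L-l).T@(W-w);a=np.arctan2(H[0,1]-H[1,0],H[0,0]+H[1,1])
    R=np.array([[np.cos(a),-np.sin(a)],[np.sin(a),np.cos(a)]]);t=w-R@l
    return R,t,a,(W-(L@R.T+t))*1000
E
python3 - <<'E'
from h import *
A=lambda p:((p[0]+.5)/4-.5+70,(p[1]+.5)/4-.5+170)
B=lambda p:((p[0]+.5)/3.3-.5+290,(p[1]-300+.5)/3.3-.5+170)
old=[((43,-166),(706,88)),((-43,-166),(697,239)),((41,82),(262,75)),((41,0),(409,81)),((41,-82),(556,88)),((-41,82),(256,217)),((-41,0),(402,222)),((-41,-82),(549,228))]
new=[((43,-166),(562,450)),((-43,-166),(541,573)),((39,84),(199,372)),((39,2),(319,400)),((39,-80),(436,428)),((-39,84),(177,478)),((-39,2),(296,507)),((-39,-80),(414,536))]
out={}
for n,pts,F in(("old",old,A),("new",new,B)):
    R,t,a,r=fit([p[0] for p in pts],[cast("top",F(p[1]),.032) for p in pts]); out[n]=(R,t)
    print(n,t,a);print(r.round(1).tolist())
    for y in(.123,.041,-.041,-.123): print("  cell",y,R@[0,y]+t)
R,t=out["old"]
for n,p,z in(("tin",(134,119),.108),("can",(298,129),.093),("crock",(451,124),.118),("bottle",(604,128),.135)):
    w=cast("top",A(p),z);print(n,w,"rack frame",R.T@(w-t))
e=[cast("top",A(p),.103) for p in((101,72),(192,78),(86,164),(184,170))]
print("tin yaw",[np.arctan2(*(-(d)[::1])) if 0 else np.arctan2(d[0],-d[1]) for d in(e[1]-e[0],e[3]-e[2])],np.mean(e,0),[np.arctan2(-d[1],-d[0])for d in(e[2]-e[0],e[3]-e[1])])
# overlay on scene
im=cv2.imread("pics/scene0.png")
for n,(R,t) in out.items():
    for y in(.123,.041,-.041,-.123):
        q=np.array([[a,y+b] for a,b in((.041,.041),(.041,-.041),(-.041,-.041),(-.041,.041))])@R.T+t
        cv2.polylines(im,[np.int32(16*proj("scene",np.c_[q,[.032]*4]))],True,(0,0,255),1,cv2.LINE_AA,4)
cv2.imwrite("pics/ov.png",cv2.resize(im[145:305,125:490],None,fx=2.15,fy=2.15))
E
```

```text
old [0.5135 0.2296] -0.008085824930857103
[[-0.7, 0.1], [-0.2, 0.9], [-0.3, 1.9], [-0.8, 1.1], [-1.7, 0.3], [1.3, -2.2], [1.4, -1.2], [1.0, -0.8]]
  cell 0.123 [0.5145 0.3526]
  cell 0.041 [0.5139 0.2706]
  cell -0.041 [0.5132 0.1886]
  cell -0.123 [0.5125 0.1066]
new [ 0.5072 -0.2453] -0.20991189566691187
[[-0.1, 0.1], [0.4, -0.4], [-1.3, 1.0], [-1.4, -0.6], [-1.4, 0.3], [1.6, -0.6], [1.2, -0.5], [1.0, 0.7]]
  cell 0.123 [ 0.5329 -0.125 ]
  cell 0.041 [ 0.5158 -0.2052]
  cell -0.041 [ 0.4987 -0.2854]
  cell -0.123 [ 0.4816 -0.3656]
tin [0.5143 0.3519] rack frame [-0.0002  0.1222]
can [0.5141 0.2715] rack frame [0.0002 0.0419]
crock [0.5146 0.1858] rack frame [ 0.0014 -0.0438]
bottle [0.5117 0.1052] rack frame [-0.0009 -0.1245]
tin yaw [np.float64(-0.03856133171748882), np.float64(-0.03356001211737819)] [0.5144 0.3503] [np.float64(-0.060438439703289416), np.float64(0.004934893725292989)]
```

View pics/ov.png

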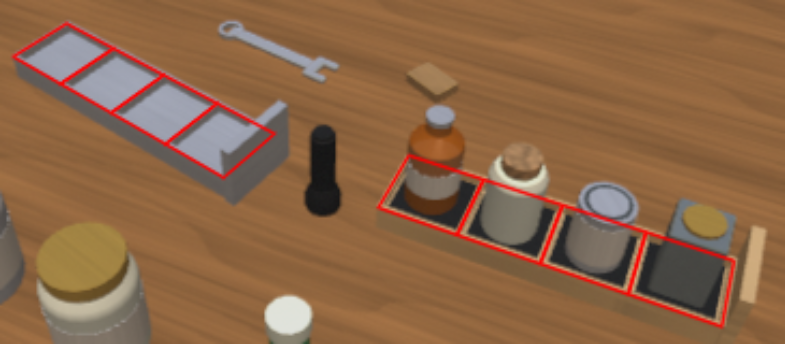

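The overlay matches both racks to within about 2 mm. Cell order in the old rack is tin, can, crock, bottle, so bottle goes to new +123, crock to +41, can to -41 and tin to -123. Starting with the bottle.

{"fn": "jog_arm", "kwargs": {"plan": [[0.31,0.32,0,0.035,1],[0.63,0.64,0,0.07,1],[0.94,0.96,0,0.104,1],[0.94,0.96,0,0.104,1]], "squeeze": 25}}

```text
time: 0.5
tool_pos: [0.2131, -0.4274, 0.2266]
tool_rot: [-3.14, -0.001, 0.43]
contact_force: [-1.0, -0.3, -0.3]
opening: 0.0916
grip_force: 0.0
```

{"fn": "jog_arm", "kwargs": {"plan": [[0.31,0.32,0,0.035,1],[0.63,0.64,0,0.07,1],[0.94,0.96,0,0.104,1],[0.94,0.96,0,0.104,1]]}}

```text
time: 0.9
tool_pos: [0.2879, -0.3513, 0.2266]
tool_rot: [-3.141, -0.001, 0.593]
contact_force: [-0.3, -0.9, -0.2]
opening: 0.0916
grip_force: 0.0
```

{"fn": "jog_arm", "kwargs": {"plan": [[0.31,0.32,0,0.035,1],[0.63,0.64,0,0.07,1],[0.93,0.95,0,0.103,1],[0.93,0.95,0,0.103,1]]}}

```text
time: 1.3
tool_pos: [0.3621, -0.2761, 0.2266]
tool_rot: [-3.141, -0.001, 0.754]
contact_force: [-0.1, -0.4, 0.0]
opening: 0.0917
grip_force: 0.0
```

{"fn": "jog_arm", "kwargs": {"plan": [[0.31,0.32,0,0.035,1],[0.63,0.64,0,0.07,1],[0.93,0.95,0,0.103,1],[0.93,0.95,0,0.103,1]]}}

```text
time: 1.7
tool_pos: [0.4366, -0.2007, 0.2265]
tool_rot: [3.141, -0.001, 0.915]
contact_force: [0.1, -0.7, -0.3]
opening: 0.0917
grip_force: 0.0
```

{"fn": "jog_arm", "kwargs": {"plan": [[0.31,0.32,0,0.035,1],[0.63,0.64,0,0.07,1],[0.93,0.95,0,0.103,1],[0.93,0.95,0,0.103,1]]}}

```text
time: 2.1
tool_pos: [0.511, -0.125, 0.2263]
tool_rot: [3.141, -0.0, 1.076]
contact_force: [-1.4, -0.9, -0.1]
opening: 0.0917
grip_force: 0.0
```

{"fn": "jog_arm", "kwargs": {"plan": [[0,0.32,0,0.035,1],[0,0.64,0,0.07,1],[0,0.95,0,0.103,1],[0,0.95,0,0.103,1]]}}

```text
time: 2.5
tool_pos: [0.5088, -0.0494, 0.2266]
tool_rot: [-3.141, 0.0, 1.236]
contact_force: [-0.5, -0.6, -0.3]
opening: 0.0916
grip_force: 0.0
```

{"fn": "jog_arm", "kwargs": {"plan": [[0,0.32,0,0.035,1],[0,0.64,0,0.07,1],[0,0.95,0,0.103,1],[0,0.95,0,0.103,1]]}}

```text
time: 2.9
tool_pos: [0.5093, 0.0264, 0.2267]
tool_rot: [-3.141, 0.0, 1.398]
contact_force: [-0.2, -0.2, -0.4]
opening: 0.0917
grip_force: 0.0
```

{"fn": "jog_arm", "kwargs": {"plan": [[0,0.32,0,0.035,1],[0,0.64,0,0.07,1],[0,0.95,0,0.103,1],[0,0.95,0,0.103,1],[0,0.95,0,0.103,1]]}}

```text
time: 3.4
tool_pos: [0.5098, 0.1007, 0.2266]
tool_rot: [-3.141, 0.001, 1.557]
contact_force: [0.0, 0.2, 0.1]
opening: 0.0918
grip_force: 0.0
```

```bash
cat >> h.py <<'E'
def castw(uv,z,c):
    K,T=c["K"],c["world_from_camera"];d=(np.array(uv,float)-K[:2,2])/[K[0,0],K[1,1]];r=np.hypot(*d)
    v=T[:3,:3]@[*(np.sin(r)*d/r),np.cos(r)]; return (T[:3,3]+v*(z-T[2,3])/v[2])[:2]
E
python3 - <<'E'
from h import *
import pickle
c=cams.calibration("wrist");o=readout.observe();i=cams.read_camera("wrist");pickle.dump(c,open("c1.pkl","wb"))
print(o["tool_pos"],o["tool_rot"],c)
cv2.imwrite("pics/w1.png",i)
E
```

```text
[0.5098 0.1007 0.2266] [-3.1415  0.0011  1.5569] {'K': array([[325.1923,   0.    , 280.0853],
       [  0.    , 325.1923, 207.3828],
       [  0.    ,   0.    ,   1.    ]]), 'world_from_camera': array([[ 0.9999, -0.0123, -0.0045,  0.5111],
       [-0.0131, -0.9592, -0.2824,  0.1771],
       [-0.0009,  0.2824, -0.9593,  0.3847],
       [ 0.    ,  0.    ,  0.    ,  1.    ]])}
```

View pics/w1.png

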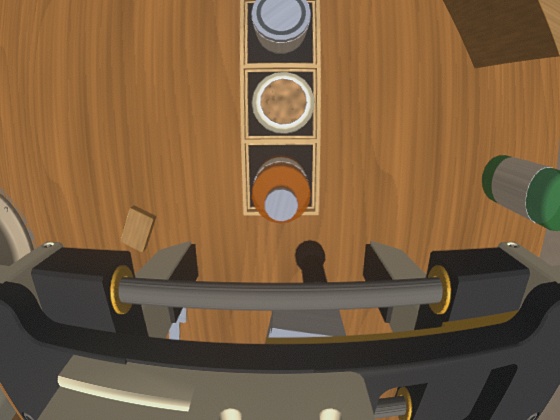

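The wrist view shows the bottle cap at (281,205), the crock cork at (284,101) and the can top at (280,14). I'll cross-check these against the top-camera positions.

Run:
```python
from h import *
import pickle
c=pickle.load(open("c1.pkl","rb"))
for n,p,z in(("cap",(281,205),.135),("cork",(284,101),.118),("can",(280,14),.093),("BL",(244,214),.032),("BR",(319,214),.032)): print(n,castw(p,z,c))
```

```text
cap [0.5106 0.1055]
cork [0.5141 0.1879]
can [0.5119 0.27  ]
BL [0.4681 0.0659]
BR [0.5538 0.0648]
```

{"fn": "jog_arm", "kwargs": {"plan": [[0.02,0.06,-0.35,0,1],[0.02,0.06,-0.7,0,1],[0.02,0.06,-1,0,1]]}}

```text
time: 3.75
tool_pos: [0.5111, 0.1054, 0.1456]
tool_rot: [-3.141, 0.001, 1.556]
contact_force: [0.1, 0.2, -0.2]
opening: 0.0918
grip_force: 0.0
```

{"fn": "jog_arm", "kwargs": {"plan": [[0,0,-0.3,0,1],[0,0,-0.6,0,1],[0,0,-0.8,0,1],[0,0,-0.91,0,1],[0,0,-0.91,0,1],[0,0,-0.91,0,1]]}}

```text
time: 4.35
tool_pos: [0.5117, 0.1066, 0.0746]
tool_rot: [3.141, 0.0, 1.558]
contact_force: [-0.0, 0.9, -1.0]
opening: 0.0921
grip_force: 0.0
```

{"fn": "jog_arm", "kwargs": {"plan": [[0,0,0,0,-1],[0,0,0,0,-1],[0,0,0,0,-1],[0,0,0,0,-1],[0,0,0,0,-1],[0,0,0,0,-1],[0,0,0,0,-1],[0,0,0,0,-1]]}}

```text
time: 5.15
tool_pos: [0.5111, 0.1073, 0.074]
tool_rot: [3.142, -0.0, 1.559]
contact_force: [-0.7, -0.1, 2.2]
opening: 0.0532
grip_force: 25.0
```

{"fn": "jog_arm", "kwargs": {"plan": [[0,0,0.2,0,-1],[0,0,0.5,0,-1],[0,0,0.87,0,-1]]}}

```text
time: 5.45
tool_pos: [0.5101, 0.1072, 0.1429]
tool_rot: [-3.138, 0.0, 1.559]
contact_force: [0.3, -0.3, -2.7]
opening: 0.053
grip_force: 25.0
```

{"fn": "jog_arm", "kwargs": {"plan": [[0,0,0.35,0,-1],[0,0,0.7,0,-1],[0,0,0.88,0,-1],[0,0,0.88,0,-1]]}}

```text
time: 5.85
tool_pos: [0.5121, 0.1074, 0.2157]
tool_rot: [3.138, -0.0, 1.559]
contact_force: [0.5, -0.7, -3.2]
opening: 0.0532
grip_force: 25.0
```

{"fn": "jog_arm", "kwargs": {"plan": [[0.02,-0.2,0,-0.01,-1],[0.05,-0.5,0,-0.02,-1],[0.09,-0.97,0,-0.042,-1]]}}

```text
time: 6.15
tool_pos: [0.5175, 0.0302, 0.2122]
tool_rot: [-3.139, -0.001, 1.495]
contact_force: [0.9, -0.6, -2.3]
opening: 0.0534
grip_force: 25.0
```

{"fn": "jog_arm", "kwargs": {"plan": [[0.03,-0.35,0,-0.015,-1],[0.06,-0.7,0,-0.03,-1],[0.09,-0.97,0,-0.042,-1]]}}

```text
time: 6.45
tool_pos: [0.5247, -0.0494, 0.2121]
tool_rot: [-3.139, -0.0, 1.426]
contact_force: [0.2, 1.0, -1.5]
opening: 0.0533
grip_force: 25.0
```

{"fn": "jog_arm", "kwargs": {"plan": [[0.03,-0.35,0,-0.015,-1],[0.06,-0.7,0,-0.03,-1],[0.09,-0.97,0,-0.042,-1],[0.09,-0.97,0,-0.042,-1],[0.09,-0.97,0,-0.042,-1]]}}

```text
time: 6.95
tool_pos: [0.532, -0.1254, 0.2124]
tool_rot: [-3.139, -0.001, 1.361]
contact_force: [0.4, 1.7, -2.9]
opening: 0.0532
grip_force: 25.0
```

{"fn": "jog_arm", "kwargs": {"plan": [[0.01,0,-0.35,0,-1],[0.01,0,-0.7,0,-1],[0.01,0,-1,0,-1]]}}

```text
time: 7.25
tool_pos: [0.5327, -0.1239, 0.1321]
tool_rot: [-3.14, -0.001, 1.363]
contact_force: [0.4, -0.3, -2.3]
opening: 0.0526
grip_force: 25.0
```

{"fn": "jog_arm", "kwargs": {"plan": [[0,0,-0.25,0,-1],[0,0,-0.5,0,-1],[0,0,-0.65,0,-1],[0,0,-0.7,0,-1],[0,0,-0.72,0,-1],[0,0,-0.72,0,-1],[0,0,-0.72,0,-1]]}}

```text
time: 7.95
tool_pos: [0.534, -0.1256, 0.0772]
tool_rot: [3.14, 0.0, 1.361]
contact_force: [0.7, 0.6, -2.6]
opening: 0.053
grip_force: 25.0
```

{"fn": "jog_arm", "kwargs": {"plan": [[0,0,-0.03,0,-1],[0,0,-0.05,0,-1],[0,0,-0.06,0,-1],[0,0,-0.06,0,-1]]}}

```text
time: 8.35
tool_pos: [0.5334, -0.1255, 0.0714]
tool_rot: [-3.141, -0.0, 1.361]
contact_force: [0.4, -0.0, -1.6]
opening: 0.0529
grip_force: 25.0
```

{"fn": "jog_arm", "kwargs": {"plan": [[0,0,-0.01,0,-1],[0,0,-0.01,0,-1],[0,0,-0.01,0,-1]]}}

```text
time: 8.65
tool_pos: [0.5336, -0.1256, 0.071]
tool_rot: [3.141, 0.0, 1.361]
contact_force: [-1.4, 0.9, 0.4]
opening: 0.0529
grip_force: 25.0
```

{"fn": "jog_arm", "kwargs": {"plan": [[0,0,0,0,1],[0,0,0,0,1],[0,0,0,0,1],[0,0,0,0,1],[0,0,0,0,1],[0,0,0,0,1]]}}

```text
time: 9.25
tool_pos: [0.5335, -0.1255, 0.0707]
tool_rot: [3.141, 0.0, 1.361]
contact_force: [-0.1, -0.0, -0.3]
opening: 0.0909
grip_force: 0.0
```

{"fn": "jog_arm", "kwargs": {"plan": [[0,0,0.15,0,1],[0,0,0.45,0,1],[0,0,0.84,0,1]]}}

```text
time: 9.55
tool_pos: [0.5328, -0.1253, 0.1385]
tool_rot: [-3.139, -0.0, 1.361]
contact_force: [1.0, 1.0, -0.5]
opening: 0.0918
grip_force: 0.0
```

{"fn": "jog_arm", "kwargs": {"plan": [[0,0,0.4,0,1],[0,0,0.84,0,1],[0,0,0.84,0,1]]}}

```text
time: 9.85
tool_pos: [0.5359, -0.1264, 0.2112]
tool_rot: [3.131, 0.002, 1.361]
contact_force: [1.0, -1.1, -1.4]
opening: 0.0918
grip_force: 0.0
```

Run:
```python
from h import *
import pickle
c=cams.calibration("wrist");i=cams.read_camera("wrist");pickle.dump(c,open("c2.pkl","wb"))
print(readout.observe()["tool_pos"])
cv2.imwrite("pics/w2.png",i)
```

```text
[ 0.5348 -0.126   0.2085]
```

View pics/w2.png

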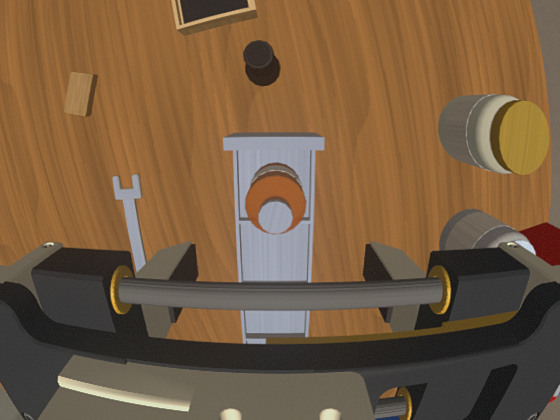

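The bottle is standing in the cell, with its cap at (275,216) and the side strips at about 239 and 312, so it is centred. The divider is near row 219 and the board's front top edge near row 149.

Run:
```python
from h import *
import pickle
c=pickle.load(open("c2.pkl","rb"));a=-.21;R=np.array([[np.cos(a),-np.sin(a)],[np.sin(a),np.cos(a)]])
t=np.array([.5072,-.2453])
for n,p,z in(("cap",(275,216),.132),("divL",(240,219),.032),("divR",(312,219),.032),("boardL",(224,149),.075),("boardR",(324,149),.075)): print(n,w:=castw(p,z,c),R.T@(w-t))
```

```text
cap [ 0.5329 -0.1261] [0.0003 0.1219]
divL [ 0.4872 -0.153 ] [-0.0388  0.0861]
divR [ 0.5645 -0.1696] [0.0403 0.0859]
boardL [ 0.4966 -0.0717] [-0.0465  0.1676]
boardR [ 0.5858 -0.0909] [0.0447 0.1674]
```

{"fn": "jog_arm", "kwargs": {"plan": [[-0.02,0.35,0,0.01,1],[-0.04,0.7,0,0.02,1],[-0.06,0.98,0,0.032,1]]}}

```text
time: 10.2
tool_pos: [0.5278, -0.0458, 0.2043]
tool_rot: [-3.14, -0.0, 1.412]
contact_force: [-0.4, 0.5, 0.1]
opening: 0.0918
grip_force: 0.0
```

{"fn": "jog_arm", "kwargs": {"plan": [[-0.02,0.35,0,0.01,1],[-0.04,0.7,0,0.02,1],[-0.06,0.98,0,0.032,1]]}}

```text
time: 10.5
tool_pos: [0.523, 0.0327, 0.2044]
tool_rot: [-3.14, -0.0, 1.463]
contact_force: [0.2, -0.5, 0.4]
opening: 0.0917
grip_force: 0.0
```

{"fn": "jog_arm", "kwargs": {"plan": [[-0.02,0.35,0,0.01,1],[-0.04,0.7,0,0.02,1],[-0.06,0.98,0,0.032,1]]}}

```text
time: 10.8
tool_pos: [0.5182, 0.1111, 0.2044]
tool_rot: [-3.14, 0.0, 1.513]
contact_force: [-0.5, -0.4, -0.4]
opening: 0.0918
grip_force: 0.0
```

{"fn": "jog_arm", "kwargs": {"plan": [[-0.02,0.35,0,0.01,1],[-0.04,0.7,0,0.02,1],[-0.06,0.98,0,0.032,1],[-0.06,0.98,0,0.032,1],[-0.06,0.98,0,0.032,1]]}}

```text
time: 11.3
tool_pos: [0.5138, 0.188, 0.2044]
tool_rot: [-3.14, 0.001, 1.563]
contact_force: [-0.2, -0.5, -0.4]
opening: 0.0914
grip_force: 0.0
```

{"fn": "jog_arm", "kwargs": {"plan": [[0,-0.01,-0.35,0,1],[0,-0.01,-0.7,0,1],[0,-0.01,-1,0,1]]}}

```text
time: 11.6
tool_pos: [0.514, 0.1858, 0.1238]
tool_rot: [-3.141, 0.001, 1.561]
contact_force: [-0.2, 1.4, 0.5]
opening: 0.0921
grip_force: 0.0
```

{"fn": "jog_arm", "kwargs": {"plan": [[0,0,-0.3,0,1],[0,0,-0.6,0,1],[0,0,-0.82,0,1],[0,0,-0.82,0,1],[0,0,-0.82,0,1]]}}

```text
time: 12.1
tool_pos: [0.5145, 0.1864, 0.0597]
tool_rot: [-3.141, 0.0, 1.561]
contact_force: [-0.1, -0.3, 0.2]
opening: 0.0919
grip_force: 0.0
```

{"fn": "jog_arm", "kwargs": {"plan": [[0,0,0,0,-1],[0,0,0,0,-1],[0,0,0,0,-1],[0,0,0,0,-1],[0,0,0,0,-1],[0,0,0,0,-1],[0,0,0,0,-1],[0,0,0,0,-1]]}}

```text
time: 12.9
tool_pos: [0.5141, 0.1873, 0.0597]
tool_rot: [-3.141, -0.0, 1.562]
contact_force: [-2.9, 0.2, 3.2]
opening: 0.0555
grip_force: 25.0
```

{"fn": "jog_arm", "kwargs": {"plan": [[0,0,0.2,0,-1],[0,0,0.5,0,-1],[0,0,0.94,0,-1]]}}

```text
time: 13.2
tool_pos: [0.5127, 0.1868, 0.1331]
tool_rot: [-3.136, 0.001, 1.562]
contact_force: [0.4, -0.6, -3.9]
opening: 0.0553
grip_force: 25.0
```

{"fn": "jog_arm", "kwargs": {"plan": [[0,0,0.35,0,-1],[0,0,0.7,0,-1],[0,0,0.94,0,-1],[0,0,0.94,0,-1]]}}

```text
time: 13.6
tool_pos: [0.5155, 0.1875, 0.2119]
tool_rot: [3.137, -0.001, 1.562]
contact_force: [-0.8, 0.2, -4.2]
opening: 0.0552
grip_force: 25.0
```

{"fn": "jog_arm", "kwargs": {"plan": [[0,-0.2,0,-0.005,-1],[0,-0.5,0,-0.012,-1],[0.005,-0.98,0,-0.0256,-1]]}}

```text
time: 13.9
tool_pos: [0.5135, 0.1085, 0.2076]
tool_rot: [-3.138, 0.0, 1.524]
contact_force: [0.5, -0.3, -4.6]
opening: 0.0551
grip_force: 25.0
```

{"fn": "jog_arm", "kwargs": {"plan": [[0,-0.35,0,-0.01,-1],[0,-0.7,0,-0.02,-1],[0.005,-0.98,0,-0.0256,-1]]}}

```text
time: 14.2
tool_pos: [0.5137, 0.0281, 0.2077]
tool_rot: [-3.138, 0.001, 1.48]
contact_force: [1.2, 0.4, -3.7]
opening: 0.0551
grip_force: 25.0
```

{"fn": "jog_arm", "kwargs": {"plan": [[0,-0.35,0,-0.01,-1],[0,-0.7,0,-0.02,-1],[0.005,-0.98,0,-0.0256,-1]]}}

```text
time: 14.5
tool_pos: [0.514, -0.0501, 0.2077]
tool_rot: [-3.138, 0.0, 1.44]
contact_force: [0.5, 0.4, -4.6]
opening: 0.0548
grip_force: 25.0
```

{"fn": "jog_arm", "kwargs": {"plan": [[0,-0.35,0,-0.01,-1],[0,-0.7,0,-0.02,-1],[0.005,-0.98,0,-0.0256,-1]]}}

```text
time: 14.8
tool_pos: [0.5143, -0.1283, 0.2076]
tool_rot: [-3.138, -0.0, 1.4]
contact_force: [-0.4, 0.6, -4.0]
opening: 0.0555
grip_force: 25.0
```

{"fn": "jog_arm", "kwargs": {"plan": [[0,-0.35,0,-0.01,-1],[0,-0.7,0,-0.02,-1],[0.005,-0.98,0,-0.0256,-1],[0.005,-0.98,0,-0.0256,-1],[0.005,-0.98,0,-0.0256,-1]]}}

```text
time: 15.3
tool_pos: [0.515, -0.2051, 0.2079]
tool_rot: [-3.138, -0.001, 1.36]
contact_force: [-0.8, 0.4, -3.7]
opening: 0.0554
grip_force: 25.0
```

{"fn": "jog_arm", "kwargs": {"plan": [[0.01,0,-0.35,0,-1],[0.01,0,-0.7,0,-1],[0.01,0,-1,0,-1]]}}

```text
time: 15.6
tool_pos: [0.5161, -0.2034, 0.1279]
tool_rot: [-3.139, -0.001, 1.362]
contact_force: [0.1, 0.0, -4.4]
opening: 0.0551
grip_force: 25.0
```

{"fn": "jog_arm", "kwargs": {"plan": [[0,0,-0.25,0,-1],[0,0,-0.5,0,-1],[0,0,-0.7,0,-1],[0,0,-0.78,0,-1],[0,0,-0.8,0,-1],[0,0,-0.8,0,-1],[0,0,-0.8,0,-1]]}}

```text
time: 16.3
tool_pos: [0.5176, -0.2048, 0.0668]
tool_rot: [3.14, 0.0, 1.362]
contact_force: [0.4, 0.7, -3.5]
opening: 0.055
grip_force: 25.0
```

{"fn": "jog_arm", "kwargs": {"plan": [[0,0,-0.04,0,-1],[0,0,-0.08,0,-1],[0,0,-0.1,0,-1],[0,0,-0.1,0,-1],[0,0,-0.1,0,-1]]}}

```text
time: 16.8
tool_pos: [0.5171, -0.2047, 0.0579]
tool_rot: [3.142, -0.0, 1.361]
contact_force: [-0.3, -0.9, -3.3]
opening: 0.0556
grip_force: 25.0
```

{"fn": "jog_arm", "kwargs": {"plan": [[0,0,-0.01,0,-1],[0,0,-0.01,0,-1],[0,0,-0.01,0,-1]]}}

```text
time: 17.1
tool_pos: [0.5171, -0.2047, 0.0571]
tool_rot: [3.141, 0.0, 1.361]
contact_force: [0.8, -0.6, -3.4]
opening: 0.0549
grip_force: 25.0
```

{"fn": "jog_arm", "kwargs": {"plan": [[0,0,-0.01,0,-1],[0,0,-0.01,0,-1],[0,0,-0.01,0,-1]]}}

```text
time: 17.4
tool_pos: [0.5172, -0.2048, 0.0568]
tool_rot: [3.141, 0.0, 1.361]
contact_force: [-0.8, 1.0, 1.6]
opening: 0.0551
grip_force: 25.0
```

{"fn": "jog_arm", "kwargs": {"plan": [[0,0,-0.005,0,-1],[0,0,-0.005,0,-1],[0,0,-0.005,0,-1]]}}

```text
time: 17.7
tool_pos: [0.5172, -0.2048, 0.0568]
tool_rot: [3.141, 0.0, 1.361]
contact_force: [-3.1, 0.3, 5.5]
opening: 0.055
grip_force: 25.0
```

{"fn": "jog_arm", "kwargs": {"plan": [[0,0,0,0,1],[0,0,0,0,1],[0,0,0,0,1],[0,0,0,0,1],[0,0,0,0,1],[0,0,0,0,1]]}}

```text
time: 18.3
tool_pos: [0.5171, -0.2047, 0.0559]
tool_rot: [-3.142, -0.0, 1.361]
contact_force: [-0.1, 0.0, -0.3]
opening: 0.0915
grip_force: 0.0
```

{"fn": "jog_arm", "kwargs": {"plan": [[0,0,0.15,0,1],[0,0,0.45,0,1],[0,0,0.9,0,1]]}}

```text
time: 18.6
tool_pos: [0.5161, -0.2042, 0.1279]
tool_rot: [-3.138, -0.001, 1.361]
contact_force: [0.5, -0.2, -0.1]
opening: 0.0918
grip_force: 0.0
```

{"fn": "jog_arm", "kwargs": {"plan": [[0,0,0.4,0,1],[0,0,0.9,0,1],[0,0,0.9,0,1]]}}

```text
time: 18.9
tool_pos: [0.5197, -0.2061, 0.2067]
tool_rot: [3.13, 0.003, 1.361]
contact_force: [0.6, -1.1, -0.8]
opening: 0.092
grip_force: 0.0
```

{"fn": "jog_arm", "kwargs": {"plan": [[0,0.35,0,0.01,1],[-0.01,0.7,0,0.015,1],[-0.01,0.99,0,0.0213,1]]}}

```text
time: 19.2
tool_pos: [0.5159, -0.1243, 0.2003]
tool_rot: [3.141, -0.0, 1.395]
contact_force: [0.5, 0.1, -1.1]
opening: 0.0914
grip_force: 0.0
```

{"fn": "jog_arm", "kwargs": {"plan": [[0,0.35,0,0.01,1],[-0.01,0.7,0,0.015,1],[-0.01,0.99,0,0.0213,1]]}}

```text
time: 19.5
tool_pos: [0.5151, -0.0449, 0.2003]
tool_rot: [3.141, -0.0, 1.429]
contact_force: [-0.4, -0.4, 0.2]
opening: 0.092
grip_force: 0.0
```

{"fn": "jog_arm", "kwargs": {"plan": [[0,0.35,0,0.01,1],[-0.01,0.7,0,0.015,1],[-0.01,0.99,0,0.0213,1]]}}

```text
time: 19.8
tool_pos: [0.5143, 0.0343, 0.2003]
tool_rot: [3.141, -0.0, 1.462]
contact_force: [-0.4, 0.3, 0.4]
opening: 0.0919
grip_force: 0.0
```

{"fn": "jog_arm", "kwargs": {"plan": [[0,0.35,0,0.01,1],[-0.01,0.7,0,0.015,1],[-0.01,0.99,0,0.0213,1]]}}

```text
time: 20.1
tool_pos: [0.5135, 0.1135, 0.2003]
tool_rot: [3.141, -0.0, 1.496]
contact_force: [1.0, -0.0, 0.2]
opening: 0.0919
grip_force: 0.0
```

{"fn": "jog_arm", "kwargs": {"plan": [[0,0.35,0,0.01,1],[-0.01,0.7,0,0.015,1],[-0.01,0.99,0,0.0213,1]]}}

```text
time: 20.4
tool_pos: [0.5127, 0.1927, 0.2003]
tool_rot: [3.141, -0.0, 1.529]
contact_force: [0.8, -0.0, 0.7]
opening: 0.0917
grip_force: 0.0
```

{"fn": "jog_arm", "kwargs": {"plan": [[0,0.35,0,0.01,1],[-0.01,0.7,0,0.015,1],[-0.01,0.99,0,0.0213,1],[-0.01,0.99,0,0.0213,1],[-0.01,0.99,0,0.0213,1]]}}

```text
time: 20.9
tool_pos: [0.512, 0.2704, 0.1999]
tool_rot: [-3.141, 0.001, 1.563]
contact_force: [0.0, -0.4, 0.3]
opening: 0.0919
grip_force: 0.0
```

{"fn": "jog_arm", "kwargs": {"plan": [[0.01,0,-0.35,0,1],[0.01,0,-0.7,0,1],[0.01,0,-1,0,1]]}}

```text
time: 21.2
tool_pos: [0.513, 0.269, 0.119]
tool_rot: [-3.141, 0.001, 1.561]
contact_force: [0.3, 0.3, -0.6]
opening: 0.092
grip_force: 0.0
```

{"fn": "jog_arm", "kwargs": {"plan": [[0,0,-0.3,0,1],[0,0,-0.6,0,1],[0,0,-0.89,0,1],[0,0,-0.89,0,1],[0,0,-0.89,0,1]]}}

```text
time: 21.7
tool_pos: [0.5134, 0.2696, 0.0492]
tool_rot: [-3.141, 0.0, 1.561]
contact_force: [1.1, 0.3, 0.1]
opening: 0.0915
grip_force: 0.0
```

{"fn": "jog_arm", "kwargs": {"plan": [[0,0,0,0,-1],[0,0,0,0,-1],[0,0,0,0,-1],[0,0,0,0,-1],[0,0,0,0,-1],[0,0,0,0,-1],[0,0,0,0,-1],[0,0,0,0,-1]]}}

```text
time: 22.5
tool_pos: [0.5131, 0.2705, 0.0489]
tool_rot: [3.141, -0.0, 1.562]
contact_force: [-0.3, 0.5, 2.0]
opening: 0.0528
grip_force: 25.0
```

{"fn": "jog_arm", "kwargs": {"plan": [[0,0,0.2,0,-1],[0,0,0.5,0,-1],[0,0,0.94,0,-1]]}}

```text
time: 22.8
tool_pos: [0.5116, 0.2699, 0.1224]
tool_rot: [-3.137, 0.002, 1.562]
contact_force: [1.3, 0.4, -2.5]
opening: 0.0527
grip_force: 25.0
```

{"fn": "jog_arm", "kwargs": {"plan": [[0,0,0.35,0,-1],[0,0,0.7,0,-1],[0,0,0.94,0,-1],[0,0,0.94,0,-1]]}}

```text
time: 23.2
tool_pos: [0.5143, 0.2709, 0.2016]
tool_rot: [3.137, -0.002, 1.562]
contact_force: [0.1, 0.8, -1.7]
opening: 0.0529
grip_force: 25.0
```

{"fn": "jog_arm", "kwargs": {"plan": [[0,-0.2,0,0,-1],[-0.01,-0.5,0,-0.01,-1],[-0.025,-0.994,0,-0.0182,-1]]}}

```text
time: 23.5
tool_pos: [0.5099, 0.1904, 0.1968]
tool_rot: [-3.138, 0.001, 1.535]
contact_force: [1.6, -0.4, -1.9]
opening: 0.0524
grip_force: 25.0
```

{"fn": "jog_arm", "kwargs": {"plan": [[-0.01,-0.35,0,-0.006,-1],[-0.02,-0.7,0,-0.012,-1],[-0.025,-0.994,0,-0.0182,-1]]}}

```text
time: 23.8
tool_pos: [0.5077, 0.1091, 0.1971]
tool_rot: [-3.138, 0.001, 1.504]
contact_force: [0.5, -0.1, -3.0]
opening: 0.0526
grip_force: 25.0
```

{"fn": "jog_arm", "kwargs": {"plan": [[-0.01,-0.35,0,-0.006,-1],[-0.02,-0.7,0,-0.012,-1],[-0.025,-0.994,0,-0.0182,-1]]}}

```text
time: 24.1
tool_pos: [0.5056, 0.0298, 0.1971]
tool_rot: [-3.138, 0.001, 1.475]
contact_force: [0.5, -1.0, -2.6]
opening: 0.0529
grip_force: 25.0
```

{"fn": "jog_arm", "kwargs": {"plan": [[-0.01,-0.35,0,-0.006,-1],[-0.02,-0.7,0,-0.012,-1],[-0.025,-0.994,0,-0.0182,-1]]}}

```text
time: 24.4
tool_pos: [0.5035, -0.0495, 0.1971]
tool_rot: [-3.138, 0.0, 1.447]
contact_force: [0.8, 0.6, -1.9]
opening: 0.0527
grip_force: 25.0
```

{"fn": "jog_arm", "kwargs": {"plan": [[-0.01,-0.35,0,-0.006,-1],[-0.02,-0.7,0,-0.012,-1],[-0.025,-0.994,0,-0.0182,-1]]}}

```text
time: 24.7
tool_pos: [0.5014, -0.1288, 0.1971]
tool_rot: [-3.138, -0.0, 1.418]
contact_force: [0.2, 0.2, -3.4]
opening: 0.0528
grip_force: 25.0
```

{"fn": "jog_arm", "kwargs": {"plan": [[-0.01,-0.35,0,-0.006,-1],[-0.02,-0.7,0,-0.012,-1],[-0.025,-0.994,0,-0.0182,-1]]}}

```text
time: 25.0
tool_pos: [0.4994, -0.2083, 0.197]
tool_rot: [-3.138, -0.001, 1.389]
contact_force: [-0.1, 0.9, -2.5]
opening: 0.0525
grip_force: 25.0
```

{"fn": "jog_arm", "kwargs": {"plan": [[-0.01,-0.35,0,-0.006,-1],[-0.02,-0.7,0,-0.012,-1],[-0.025,-0.994,0,-0.0182,-1],[-0.025,-0.994,0,-0.0182,-1],[-0.025,-0.994,0,-0.0182,-1]]}}

```text
time: 25.5
tool_pos: [0.4977, -0.2862, 0.1972]
tool_rot: [-3.138, -0.002, 1.361]
contact_force: [0.7, 0.4, -2.0]
opening: 0.0526
grip_force: 25.0
```

{"fn": "jog_arm", "kwargs": {"plan": [[0,0,-0.35,0,-1],[0,0,-0.7,0,-1],[0,0,-1,0,-1]]}}

```text
time: 25.8
tool_pos: [0.4982, -0.2846, 0.1172]
tool_rot: [-3.14, -0.001, 1.363]
contact_force: [-0.5, 0.2, -2.6]
opening: 0.0526
grip_force: 25.0
```

{"fn": "jog_arm", "kwargs": {"plan": [[0,0,-0.25,0,-1],[0,0,-0.5,0,-1],[0,0,-0.7,0,-1],[0,0,-0.78,0,-1],[0,0,-0.8,0,-1],[0,0,-0.8,0,-1],[0,0,-0.8,0,-1]]}}

```text
time: 26.5
tool_pos: [0.4995, -0.2863, 0.056]
tool_rot: [3.14, 0.001, 1.362]
contact_force: [-0.4, 0.7, -2.6]
opening: 0.0527
grip_force: 25.0
```

{"fn": "jog_arm", "kwargs": {"plan": [[0,0,-0.04,0,-1],[0,0,-0.07,0,-1],[0,0,-0.09,0,-1],[0,0,-0.09,0,-1],[0,0,-0.09,0,-1]]}}

```text
time: 27.0
tool_pos: [0.4991, -0.2862, 0.0479]
tool_rot: [-3.142, -0.0, 1.362]
contact_force: [0.9, -0.7, -2.9]
opening: 0.0522
grip_force: 25.0
```

{"fn": "jog_arm", "kwargs": {"plan": [[0,0,-0.01,0,-1],[0,0,-0.02,0,-1],[0,0,-0.02,0,-1],[0,0,-0.02,0,-1]]}}

```text
time: 27.4
tool_pos: [0.4991, -0.2862, 0.0463]
tool_rot: [3.142, 0.0, 1.362]
contact_force: [-0.9, -0.3, -1.7]
opening: 0.0522
grip_force: 25.0
```

{"fn": "jog_arm", "kwargs": {"plan": [[0,0,-0.005,0,-1],[0,0,-0.01,0,-1],[0,0,-0.01,0,-1]]}}

```text
time: 27.7
tool_pos: [0.4991, -0.2862, 0.0459]
tool_rot: [3.141, 0.0, 1.362]
contact_force: [-1.4, 0.8, 1.9]
opening: 0.0529
grip_force: 25.0
```

{"fn": "jog_arm", "kwargs": {"plan": [[0,0,0,0,1],[0,0,0,0,1],[0,0,0,0,1],[0,0,0,0,1],[0,0,0,0,1],[0,0,0,0,1]]}}

```text
time: 28.3
tool_pos: [0.4991, -0.2862, 0.0455]
tool_rot: [3.142, -0.0, 1.362]
contact_force: [0.3, 0.5, -0.3]
opening: 0.0912
grip_force: 0.0
```

{"fn": "jog_arm", "kwargs": {"plan": [[0,0,0.15,0,1],[0,0,0.45,0,1],[0,0,0.97,0,1]]}}

```text
time: 28.6
tool_pos: [0.4978, -0.2852, 0.1225]
tool_rot: [-3.137, -0.002, 1.362]
contact_force: [0.3, -1.1, -0.5]
opening: 0.0918
grip_force: 0.0
```

{"fn": "jog_arm", "kwargs": {"plan": [[0,0,0.4,0,1],[0,0,0.97,0,1],[0,0,0.97,0,1]]}}

```text
time: 28.9
tool_pos: [0.5017, -0.288, 0.2084]
tool_rot: [3.13, 0.006, 1.362]
contact_force: [0.4, 0.5, 0.0]
opening: 0.092
grip_force: 0.0
```

{"fn": "jog_arm", "kwargs": {"plan": [[0.01,0.35,0,0.005,1],[0.02,0.7,0,0.01,1],[0.024,0.997,0,0.0145,1]]}}

```text
time: 29.2
tool_pos: [0.5007, -0.2052, 0.2011]
tool_rot: [3.141, -0.0, 1.385]
contact_force: [-0.1, -0.3, -0.0]
opening: 0.092
grip_force: 0.0
```

{"fn": "jog_arm", "kwargs": {"plan": [[0.01,0.35,0,0.005,1],[0.02,0.7,0,0.01,1],[0.024,0.997,0,0.0145,1]]}}

```text
time: 29.5
tool_pos: [0.5027, -0.1252, 0.2011]
tool_rot: [3.141, -0.0, 1.408]
contact_force: [0.1, -0.9, 0.7]
opening: 0.0921
grip_force: 0.0
```

{"fn": "jog_arm", "kwargs": {"plan": [[0.01,0.35,0,0.005,1],[0.02,0.7,0,0.01,1],[0.024,0.997,0,0.0145,1]]}}

```text
time: 29.8
tool_pos: [0.5046, -0.0455, 0.2011]
tool_rot: [3.141, -0.0, 1.431]
contact_force: [0.8, 0.5, 0.6]
opening: 0.092
grip_force: 0.0
```

{"fn": "jog_arm", "kwargs": {"plan": [[0.01,0.35,0,0.005,1],[0.02,0.7,0,0.01,1],[0.024,0.997,0,0.0145,1]]}}

```text
time: 30.1
tool_pos: [0.5065, 0.0343, 0.2011]
tool_rot: [3.141, -0.0, 1.454]
contact_force: [0.4, -0.8, -0.5]
opening: 0.0918
grip_force: 0.0
```

{"fn": "jog_arm", "kwargs": {"plan": [[0.01,0.35,0,0.005,1],[0.02,0.7,0,0.01,1],[0.024,0.997,0,0.0145,1]]}}

```text
time: 30.4
tool_pos: [0.5084, 0.114, 0.2011]
tool_rot: [3.141, -0.0, 1.477]
contact_force: [-0.4, -0.9, -0.3]
opening: 0.0916
grip_force: 0.0
```

{"fn": "jog_arm", "kwargs": {"plan": [[0.01,0.35,0,0.005,1],[0.02,0.7,0,0.01,1],[0.024,0.997,0,0.0145,1]]}}

```text
time: 30.7
tool_pos: [0.5104, 0.1938, 0.2011]
tool_rot: [3.141, -0.0, 1.499]
contact_force: [0.6, 0.2, 0.9]
opening: 0.0919
grip_force: 0.0
```

{"fn": "jog_arm", "kwargs": {"plan": [[0.01,0.35,0,0.005,1],[0.02,0.7,0,0.01,1],[0.024,0.997,0,0.0145,1]]}}

```text
time: 31.0
tool_pos: [0.5123, 0.2735, 0.201]
tool_rot: [3.141, -0.0, 1.522]
contact_force: [0.1, -0.7, -0.9]
opening: 0.0916
grip_force: 0.0
```

{"fn": "jog_arm", "kwargs": {"plan": [[0.01,0.35,0,0.005,1],[0.02,0.7,0,0.01,1],[0.024,0.997,0,0.0145,1],[0.024,0.997,0,0.0145,1],[0.024,0.997,0,0.0145,1]]}}

```text
time: 31.5
tool_pos: [0.5141, 0.3519, 0.2006]
tool_rot: [-3.141, 0.001, 1.545]
contact_force: [-0.2, 0.1, 0.7]
opening: 0.0918
grip_force: 0.0
```

{"fn": "jog_arm", "kwargs": {"plan": [[0,0,-0.35,0,1],[0,0,-0.7,0,1],[0,0,-1,0,1]]}}

```text
time: 31.8
tool_pos: [0.5144, 0.3504, 0.1198]
tool_rot: [-3.141, 0.001, 1.543]
contact_force: [-0.4, -0.5, -0.1]
opening: 0.0918
grip_force: 0.0
```

{"fn": "jog_arm", "kwargs": {"plan": [[0,0,-0.3,0,1],[0,0,-0.6,0,1],[0,0,-0.83,0,1],[0,0,-0.83,0,1],[0,0,-0.83,0,1]]}}

```text
time: 32.3
tool_pos: [0.5148, 0.3512, 0.0549]
tool_rot: [3.141, 0.0, 1.543]
contact_force: [0.3, 0.5, -0.2]
opening: 0.0915
grip_force: 0.0
```

{"fn": "jog_arm", "kwargs": {"plan": [[0,0,0,0,-1],[0,0,0,0,-1],[0,0,0,0,-1],[0,0,0,0,-1],[0,0,0,0,-1],[0,0,0,0,-1],[0,0,0,0,-1],[0,0,0,0,-1]]}}

```text
time: 33.1
tool_pos: [0.5144, 0.3519, 0.0544]
tool_rot: [-3.142, 0.0, 1.544]
contact_force: [-0.7, -0.5, 1.8]
opening: 0.0502
grip_force: 25.0
```

{"fn": "jog_arm", "kwargs": {"plan": [[0,0,0.2,0,-1],[0,0,0.5,0,-1],[0,0,0.94,0,-1]]}}

```text
time: 33.4
tool_pos: [0.5132, 0.3512, 0.1281]
tool_rot: [-3.137, 0.003, 1.544]
contact_force: [1.2, -0.3, -2.6]
opening: 0.0501
grip_force: 25.0
```

{"fn": "jog_arm", "kwargs": {"plan": [[0,0,0.35,0,-1],[0,0,0.7,0,-1],[0,0,0.94,0,-1],[0,0,0.94,0,-1]]}}

```text
time: 33.8
tool_pos: [0.5157, 0.3525, 0.2076]
tool_rot: [3.136, -0.003, 1.544]
contact_force: [0.7, 0.4, -1.4]
opening: 0.0503
grip_force: 25.0
```

{"fn": "jog_arm", "kwargs": {"plan": [[-0.01,-0.2,0,0,-1],[-0.025,-0.5,0,-0.006,-1],[-0.046,-0.997,0,-0.013,-1]]}}

```text
time: 34.1
tool_pos: [0.5099, 0.2724, 0.2026]
tool_rot: [-3.139, 0.0, 1.526]
contact_force: [0.6, 0.4, -1.3]
opening: 0.0499
grip_force: 25.0
```

{"fn": "jog_arm", "kwargs": {"plan": [[-0.015,-0.35,0,-0.005,-1],[-0.03,-0.7,0,-0.01,-1],[-0.046,-0.997,0,-0.013,-1]]}}

```text
time: 34.4
tool_pos: [0.5062, 0.1908, 0.2029]
tool_rot: [-3.139, 0.001, 1.503]
contact_force: [-1.3, -0.8, -1.4]
opening: 0.05
grip_force: 25.0
```

{"fn": "jog_arm", "kwargs": {"plan": [[-0.015,-0.35,0,-0.005,-1],[-0.03,-0.7,0,-0.01,-1],[-0.046,-0.997,0,-0.013,-1]]}}

```text
time: 34.7
tool_pos: [0.5025, 0.1112, 0.203]
tool_rot: [-3.139, 0.001, 1.482]
contact_force: [-0.2, 0.3, -0.5]
opening: 0.0497
grip_force: 25.0
```

{"fn": "jog_arm", "kwargs": {"plan": [[-0.015,-0.35,0,-0.005,-1],[-0.03,-0.7,0,-0.01,-1],[-0.046,-0.997,0,-0.013,-1]]}}

```text
time: 35.0
tool_pos: [0.4988, 0.0316, 0.2031]
tool_rot: [-3.139, 0.0, 1.462]
contact_force: [-0.5, 0.6, -1.8]
opening: 0.0499
grip_force: 25.0
```

{"fn": "jog_arm", "kwargs": {"plan": [[-0.015,-0.35,0,-0.005,-1],[-0.03,-0.7,0,-0.01,-1],[-0.046,-0.997,0,-0.013,-1]]}}

```text
time: 35.3
tool_pos: [0.4952, -0.0481, 0.2031]
tool_rot: [-3.139, -0.0, 1.441]
contact_force: [0.4, 0.4, -1.9]
opening: 0.0498
grip_force: 25.0
```

{"fn": "jog_arm", "kwargs": {"plan": [[-0.015,-0.35,0,-0.005,-1],[-0.03,-0.7,0,-0.01,-1],[-0.046,-0.997,0,-0.013,-1]]}}

```text
time: 35.6
tool_pos: [0.4915, -0.1278, 0.2031]
tool_rot: [-3.139, -0.0, 1.421]
contact_force: [0.5, 0.8, -1.4]
opening: 0.0496
grip_force: 25.0
```

{"fn": "jog_arm", "kwargs": {"plan": [[-0.015,-0.35,0,-0.005,-1],[-0.03,-0.7,0,-0.01,-1],[-0.046,-0.997,0,-0.013,-1]]}}

```text
time: 35.9
tool_pos: [0.4879, -0.2075, 0.203]
tool_rot: [-3.139, -0.001, 1.401]
contact_force: [0.3, -0.2, -1.7]
opening: 0.05
grip_force: 25.0
```

{"fn": "jog_arm", "kwargs": {"plan": [[-0.015,-0.35,0,-0.005,-1],[-0.03,-0.7,0,-0.01,-1],[-0.046,-0.997,0,-0.013,-1]]}}

```text
time: 36.2
tool_pos: [0.4842, -0.2872, 0.2029]
tool_rot: [-3.139, -0.001, 1.38]
contact_force: [0.3, 0.4, -2.5]
opening: 0.0499
grip_force: 25.0
```

{"fn": "jog_arm", "kwargs": {"plan": [[-0.015,-0.35,0,-0.005,-1],[-0.03,-0.7,0,-0.01,-1],[-0.046,-0.997,0,-0.013,-1],[-0.046,-0.997,0,-0.013,-1],[-0.046,-0.997,0,-0.013,-1]]}}

```text
time: 36.7
tool_pos: [0.4807, -0.3656, 0.2029]
tool_rot: [-3.139, -0.002, 1.359]
contact_force: [-0.3, -0.2, -1.1]
opening: 0.05
grip_force: 25.0
```

Release height is about 0.0514.

{"fn": "jog_arm", "kwargs": {"plan": [[0,0,-0.35,0,-1],[0,0,-0.7,0,-1],[0,0,-1,0,-1]]}}

```text
time: 37.0
tool_pos: [0.4811, -0.3641, 0.1229]
tool_rot: [-3.14, -0.001, 1.362]
contact_force: [-0.8, 0.8, -0.6]
opening: 0.0496
grip_force: 25.0
```

{"fn": "jog_arm", "kwargs": {"plan": [[0,0,-0.25,0,-1],[0,0,-0.5,0,-1],[0,0,-0.7,0,-1],[0,0,-0.78,0,-1],[0,0,-0.8,0,-1],[0,0,-0.8,0,-1],[0,0,-0.8,0,-1]]}}

```text
time: 37.7
tool_pos: [0.4818, -0.3661, 0.0617]
tool_rot: [3.14, 0.001, 1.361]
contact_force: [0.1, 0.6, -1.0]
opening: 0.0499
grip_force: 25.0
```

{"fn": "jog_arm", "kwargs": {"plan": [[0,0,-0.04,0,-1],[0,0,-0.07,0,-1],[0,0,-0.09,0,-1],[0,0,-0.09,0,-1],[0,0,-0.09,0,-1]]}}

```text
time: 38.2
tool_pos: [0.4813, -0.3659, 0.0535]
tool_rot: [-3.142, -0.0, 1.36]
contact_force: [0.2, 1.0, -1.9]
opening: 0.0498
grip_force: 25.0
```

{"fn": "jog_arm", "kwargs": {"plan": [[0,0,-0.01,0,-1],[0,0,-0.02,0,-1],[0,0,-0.02,0,-1],[0,0,-0.02,0,-1]]}}

```text
time: 38.6
tool_pos: [0.4813, -0.3659, 0.0519]
tool_rot: [3.142, -0.0, 1.36]
contact_force: [0.1, -0.9, -1.2]
opening: 0.0499
grip_force: 25.0
```

{"fn": "jog_arm", "kwargs": {"plan": [[0,0,-0.005,0,-1],[0,0,-0.01,0,-1],[0,0,-0.01,0,-1]]}}

```text
time: 38.9
tool_pos: [0.4814, -0.366, 0.0514]
tool_rot: [3.141, 0.0, 1.36]
contact_force: [0.0, 0.1, 1.4]
opening: 0.0497
grip_force: 25.0
```

Contact felt. Next: release, lift, back away and look.

{"fn": "jog_arm", "kwargs": {"plan": [[0,0,-0.005,0,-1],[0,0,-0.005,0,1],[0,0,-0.005,0,1],[0,0,-0.005,0,1],[0,0,-0.005,0,1],[0,0,-0.005,0,1],[0,0,-0.005,0,1]]}}

```text
time: 39.6
tool_pos: [0.4814, -0.3659, 0.0507]
tool_rot: [3.142, -0.0, 1.36]
contact_force: [0.2, 0.4, 0.6]
opening: 0.0907
grip_force: 0.0
```

{"fn": "jog_arm", "kwargs": {"plan": [[0,0,0.15,0,1],[0,0,0.45,0,1],[0,0,0.97,0,1]]}}

```text
time: 39.9
tool_pos: [0.4802, -0.3648, 0.1275]
tool_rot: [-3.137, -0.003, 1.36]
contact_force: [-0.7, -0.8, -0.1]
opening: 0.092
grip_force: 0.0
```

{"fn": "jog_arm", "kwargs": {"plan": [[0,0,0.4,0,1],[0,0,0.97,0,1],[0,0,0.97,0,1]]}}

```text
time: 40.2
tool_pos: [0.4836, -0.3681, 0.214]
tool_rot: [3.13, 0.007, 1.361]
contact_force: [0.2, 0.0, 0.8]
opening: 0.0917
grip_force: 0.0
```

{"fn": "jog_arm", "kwargs": {"plan": [[-0.35,-0.35,0,0,1],[-0.7,-0.7,0,0,1],[-1,-1,0,0,1],[-1,-1,0,0,1]]}}

```text
time: 40.6
tool_pos: [0.3984, -0.4487, 0.2062]
tool_rot: [-3.141, 0.001, 1.356]
contact_force: [0.5, 0.2, 0.1]
opening: 0.0922
grip_force: 0.0
```

{"fn": "jog_arm", "kwargs": {"plan": [[-0.35,-0.35,0,0,1],[-0.7,-0.7,0,0,1],[-1,-0.8,0,0,1],[-1,-0.8,0,0,1],[-1,-0.8,0,0,1],[-1,-0.8,0,0,1]]}}

```text
time: 41.2
tool_pos: [0.3225, -0.5092, 0.2061]
tool_rot: [3.141, -0.0, 1.362]
contact_force: [0.1, 0.2, -0.2]
opening: 0.0917
grip_force: 0.0
```

Run:
```python
from h import *
a=cams.read_camera("top")[165:265,280:480];b=cams.read_camera("scene")[130:255,110:290]
a=cv2.resize(a,(600,300),interpolation=cv2.INTER_CUBIC);b=cv2.resize(b,(432,300),interpolation=cv2.INTER_CUBIC)
b=cv2.copyMakeBorder(b,0,0,0,168,0)
cv2.imwrite("pics/end.png",np.vstack([a,b]))
```

```text
(no output)
```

View pics/end.png

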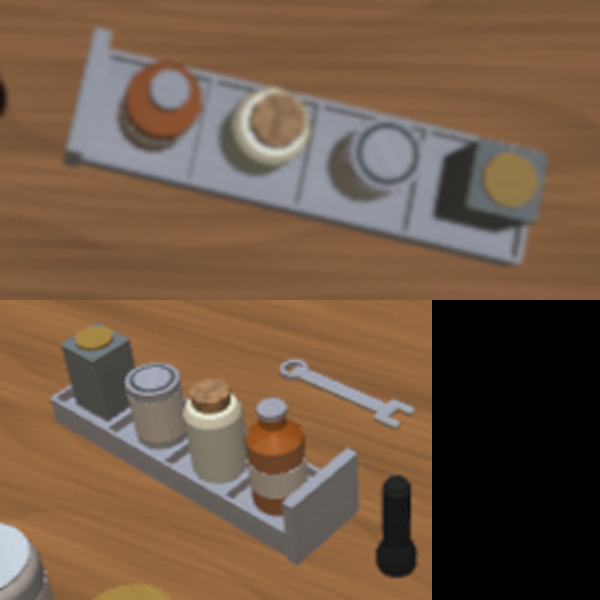

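All four stand upright, one per cell. In the 3x crop the cap is at (169,89), the cork at (279,119), the can top at (386,154) and the tin lid at (510,179). I'll check those positions and hand in if they fit.

Run:
```python
from h import *
from cell import ticket
a=-.21;R=np.array([[np.cos(a),-np.sin(a)],[np.sin(a),np.cos(a)]]);ok=True
for n,p,z,y in(("bottle",(169,89),.132,.123),("crock",(279,119),.115,.041),("can",(386,154),.09,-.041),("tin",(510,179),.105,-.123)):
    w=R.T@(cast("top",((p[0]+.5)/3-.5+280,(p[1]+.5)/3-.5+165),z)-[.5072,-.2453]);e=w-[0,y];print(n,e);ok&=abs(e).max()<.009
print(ok, ticket.hand_in() if ok else "")
```

```text
bottle [ 0.0014 -0.0017]
crock [0.0025 0.0012]
can [0.0013 0.0012]
tin [0.0012 0.0005]
the job is handed in; nothing more can be done
True None
```

The job is handed in: bottle, crock, can and tin stand upright in the steel rack in reverse order, each about 3 mm or less from its cell centre in the last camera check, finished at about 41 s of the 109 s allowed.

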